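# Stand the sealed bottles on their display boards

### The arm

A 6-joint arm with a two-finger parallel gripper is mounted at the origin on the work surface. World frame = base frame: x ahead of the robot, y to its left, z up, the work surface at z = 0. Lengths are in m, angles in rad, forces in N, time in s.
With the tool pointing down it reaches from about 0.35 to 0.875 m from the base axis. Payload 4.2 kg.
Tool frame: the origin (TCP) lies between the finger pads; the fingertips stand 17 mm ahead of it and the grasp point (between the pads) lies 2 mm behind it (ctrl.nose_length is the distance from the TCP to the fingertips, in m); z points along the fingers, y is the line along which they close (so a half turn about z gives the same grasp; the last joint's range is limited). The gripper opens to 87 mm and grips with 3 to 60 N. Pads are 19 mm wide; open, the fingers measure 117 mm over their backs; the gripper's body (75 mm by 190 mm) begins 51 mm behind the grasp point.
Start: joints at [1.473, 0.385, 0.008, 0, -1.194, -0.259], TCP at [0.218, 0.586, 0.24] pointing down, gripper open.
Joint ranges: [-3.14, 3.14], [-1.21, 2.06], [-1.07, 1.41], [-3.16, 2.05], [-2.99, -0.16], [-3.1, 3.1]. Speed limits (rad/s): [2.79, 2.79, 3.14, 3.14, 3.14, 3.14].

### API

Orientations are given as a rotation vector (axis times angle).
In Python, from rig import monitor, vision, workorder, nets, ctrl gives the robot as it stands.
- The arm moves only by the tool drive_tool, never from a script. Its argument "plan" is a list that holds one entry, the list of rows, each a list of 5 numbers: the closure in counts, from 0 (fully open) to 255 (shut), then the shift along the world's x, y, z in mm, then the turn about the world's z in rad. In form: [[[hand, tx, ty, tz, twist], ...]]. A call has 1 to 5 rows; each row is the pose to reach, as a shift and turn from the pose commanded when the call began; what a row does not reach only later rows make up. A row lasts 1/10 s, in which the tool goes at most 50 mm and 8.59 degrees, less where a joint would pass 70% of its speed; a pose out of reach is approached as far as the arm can. A call with a gripper value outside its range is refused whole. The fingers move at their own pace and stop on an object; the grip force is fixed at half the most. Time passes only in rows, so rows that repeat a pose let the fingers close. It gives the time, the measured TCP pose, the force, the opening and the grip force at its end, in the units of the state.
- monitor.get_obs(): the state, without advancing time (a new reading comes with each control period).
- vision.camera(name): name is "side" or "top"; returns a dict with "image" (384x512x3 uint8, blue, green, red), "fx", "fy", "cx", "cy" (pixels), "R" (3x3) and "t" (3): a world point X has camera coordinates R X + t. Camera axes: x right, y down, z forward; pixel columns grow to the right and rows downward; lengths in m; the calibration is good to about 2 mm. A picture is of the moment at which its call begins. There is no depth.
- workorder.finish_job(): hands the job in; it is judged then, once.
Trained networks look in the newest picture that a camera, given by its name, has taken for a name from the list of things; names that differ only in an ending like _2 or _b are one class to them, and where a whole thing is asked for, a point or a joint stands for the part that bears it (a point fixed in the world has none). Each returns a list of dicts, best first, with "p" (0 to 1); they miss things now and then, are a little off and sometimes report something else, mostly with a low value. They report only what shows in the picture. A call takes as long as a camera call. They do not tell look-alikes from the thing itself.
- nets.look_for(camera, label): "rect" ([left, top, right, bottom] in pixels, round what is visible of it).
- nets.masks_of(camera, label): "mask" (384x512 bool, what is visible of it) and "rect" ([left, top, right, bottom] in pixels, round what is visible of it).
The state is a dict: "time": time; "q": joint angles; "joint_vel": joint speeds; "tau": joint torques, N m; "tool_pos": TCP position; "eef_rot": TCP orientation; "contact_force": force on the tool from outside, world axes, zero at the start; "torque": the same for the moment, N m; "opening": finger opening in m; "grasp_force": force on a finger pad.
Only numpy, scipy, OpenCV 4.12 (cv2) and the standard library are available. Lean on these libraries where they do the work, as an engineer would, in place of code of your own. Each camera call takes 0.05 s, during which the arm holds its last target. There are 200 camera calls.

### The job

Stand each of the four wax-sealed bottles upright in the middle of the light wooden display board that is cut to the outline of its base: slim round bottle on the small round board, wide round bottle on the large round board, square bottle on the square board, flat flask on the oblong board, with the square bottle and the flask turned parallel to the edges of their boards. Set each bottle down without dropping it or tipping it over, and leave the two open bottles standing where they are.

Things in the scene. Friction and masses are not known exactly. Their poses are not given: they have to be found in the camera images.
- bottle_slim: Sealed slim round bottle, body 48 mm diameter and 80 mm high, tapering shoulder above, 140 mm tall in all, about 0.28 kg. Top 46 mm of its neck is a straight red wax cap, 30 mm diameter, from 94 to 140 mm height: the place to grip (nothing else reaches that wide above 95 mm; it bears a grip of 35 N). Amber glass with a paper label. Loose. Origin: centre of the underside; z up along the bottle. Belongs on the small round board.
- bottle_wide: Sealed wide round bottle, body 76 mm diameter and 80 mm high, tapering shoulder above, 140 mm tall in all, about 0.5 kg. Top 46 mm of its neck is a straight red wax cap, 30 mm diameter, from 94 to 140 mm height: the place to grip (nothing else reaches that wide above 95 mm; it bears a grip of 35 N). Amber glass with a paper label. Loose. Origin: centre of the underside; z up along the bottle. Belongs on the large round board.
- bottle_square: Sealed square bottle, body 48 x 48 mm and 80 mm high, tapering shoulder above, 140 mm tall in all, about 0.32 kg. Top 46 mm of its neck is a straight red wax cap, 30 mm diameter, from 94 to 140 mm height: the place to grip (nothing else reaches that wide above 95 mm; it bears a grip of 35 N). Amber glass with a paper label. Loose. Origin: centre of the underside; z up along the bottle. x and y are square to its sides. Belongs on the square board.
- bottle_flat: Sealed flat flask, body 32 mm along its x by 78 mm along its y and 80 mm high, shoulder above, 140 mm tall in all, about 0.32 kg. Top 46 mm of its neck is a straight red wax cap, 30 mm diameter, from 94 to 140 mm height: the place to grip (nothing else reaches that wide above 95 mm; it bears a grip of 35 N). Amber glass with a paper label. Loose. Origin: centre of the underside; z up along the bottle. Belongs on the oblong board.
- board_slim: Small round display board of light wood, 76 mm diameter, 12 mm thick. Fixed to the counter. Origin: centre of the underside (counter height); its top is 12 mm above. 
- board_wide: Large round display board of light wood, 104 mm diameter, 12 mm thick. Fixed to the counter. Origin: centre of the underside (counter height); its top is 12 mm above. 
- board_square: Square display board of light wood, 76 x 76 mm, 12 mm thick. Fixed to the counter. Origin: centre of the underside (counter height); its top is 12 mm above. x and y are square to its edges.
- board_flat: Oblong display board of light wood, 60 mm along its x by 106 mm along its y, 12 mm thick. Fixed to the counter. Origin: centre of the underside (counter height); its top is 12 mm above. 
- open_slim: Open slim round bottle, not sealed: body 48 mm diameter, 80 mm high, then a thin bare glass neck (18 mm, lip 24 mm) with an open mouth, 126 mm tall. Loose; stays where it is. Origin: centre of the underside.
- open_square: Open square bottle, not sealed: body 48 x 48 mm, 80 mm high, then a thin bare glass neck (18 mm, lip 24 mm) with an open mouth, 126 mm tall. Loose; stays where it is. Origin: centre of the underside.
There are look-alikes about, which are no part of the job. What is shaped like the bottle_wide but purple is not meant.

How it is judged:
By the outcome, as a careful person would: the job done as asked, in the order asked, and still so for the second after the job is handed in, with the robot touching nothing.
It also fails if it takes over 125 s, if anything falls off the work surface, if the arm or the gripper's body presses on something with over 40 N, if the wrist force passes 120 N, or if a joint passes its speed limit or range.

## Working session

There is one attempt and no reset: what is moved stays moved. The work goes in short steps, Python scripts to look and compute and a tool call to move; the robot and the scene stay as the last step left them, time stands still between calls to the robot, and variables do not carry over. Pictures are saved under pics/ and viewed, at most 14 in all, crops included, and the job is handed in when it is done.

Besides the shell and the picture viewer there is one more tool, called as name(argument=value, ...), one argument or row to a line, values as JSON. drive_tool: Moves the arm, as the interface text tells. Its arguments: {"type":"object","properties":{"plan":{"type":"array"}},"required":["plan"]}

```bash
mkdir -p pics; ls
python3 - <<'E'
from rig import monitor, vision, workorder, nets, ctrl
import cv2
for c in ("top","side"):
    d=vision.camera(c); cv2.imwrite(f"pics/{c}0.png",d["image"])
    print(c,d["fx"],d["fy"],d["cx"],d["cy"],d["R"],d["t"])
    for n in "bottle_slim bottle_wide bottle_square bottle_flat board_slim board_wide board_square board_flat open_slim open_square".split():
        print(n,[(round(float(r["p"]),2),[int(v) for v in r["rect"]]) for r in nets.look_for(c,n)][:4])
print(monitor.get_obs())
E
```

```text
pics
top 457.9065312465654 457.9065312465654 250.36477847548184 192.8394065593522 [[-0.00391904 -0.99981886 -0.01862489]
 [-0.98426679  0.00714679 -0.17654406]
 [ 0.17664519  0.01763997 -0.98411651]] [0.01634132 0.43615239 1.11365054]
bottle_slim [(0.58, [220, 167, 236, 193]), (0.24, [135, 110, 162, 134])]
bottle_wide [(0.98, [271, 174, 304, 212]), (0.95, [295, 225, 326, 259]), (0.75, [334, 241, 375, 272]), (0.62, [227, 208, 255, 240])]
bottle_square [(0.76, [386, 171, 423, 199])]
bottle_flat [(0.79, [203, 100, 236, 130])]
board_slim [(0.66, [135, 109, 162, 135])]
board_wide [(0.8, [313, 168, 353, 208])]
board_square [(0.91, [149, 174, 190, 215])]
board_flat [(0.87, [265, 111, 311, 135])]
open_slim [(0.96, [348, 102, 370, 126])]
open_square [(0.71, [96, 168, 127, 193])]
side 398.95310595975826 398.95310595975826 250.85934471657592 190.3613380977594 [[-0.97672715 -0.21423171 -0.01043284]
 [-0.1601746   0.76089133 -0.62879924]
 [ 0.14264699 -0.61249422 -0.7774977 ]] [0.46193518 0.07841616 0.94150513]
bottle_slim [(0.85, [237, 170, 256, 222])]
bottle_wide [(0.94, [306, 121, 337, 169]), 
[... 458 characters left out ...]
0.64, [196, 299, 226, 344])]
{'time': 1.1, 'q': array([ 1.47261852e+00,  3.84683494e-01,  7.86588261e-03, -2.08306170e-05,
       -1.19402210e+00, -2.58572275e-01]), 'joint_vel': array([ 0.00065184, -0.001166  ,  0.00012677, -0.00053092,  0.00077316,
       -0.00301792]), 'tau': array([-5.24794832e-04, -3.90480530e+01,  1.87620896e+01,  4.22443941e+00,
        1.54586969e-02, -2.89452805e-05]), 'tool_pos': array([0.21824677, 0.58560797, 0.23954357]), 'eef_rot': array([ 3.09169976e+00, -5.57418676e-01, -2.48681829e-05]), 'contact_force': array([-0.36438572, -0.24048266,  0.59094049]), 'torque': array([-0.02407078, -0.03811211, -0.04283753]), 'grasp_force': 0.0, 'opening': 0.08710950457862994}
```

Run:
```python
import cv2
a=cv2.imread("pics/top0.png")[70:300,60:460]; cv2.imwrite("pics/top0b.png",cv2.resize(a,None,fx=2,fy=2,interpolation=cv2.INTER_CUBIC))
a=cv2.imread("pics/side0.png")[40:360,90:400]; cv2.imwrite("pics/side0b.png",cv2.resize(a,None,fx=1.85,fy=1.85,interpolation=cv2.INTER_CUBIC))
```

```text
(no output)
```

View pics/top0b.png

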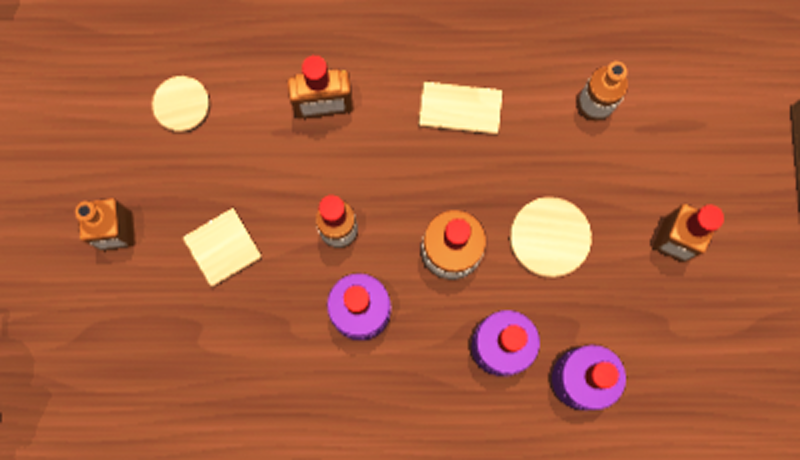

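View pics/side0b.png

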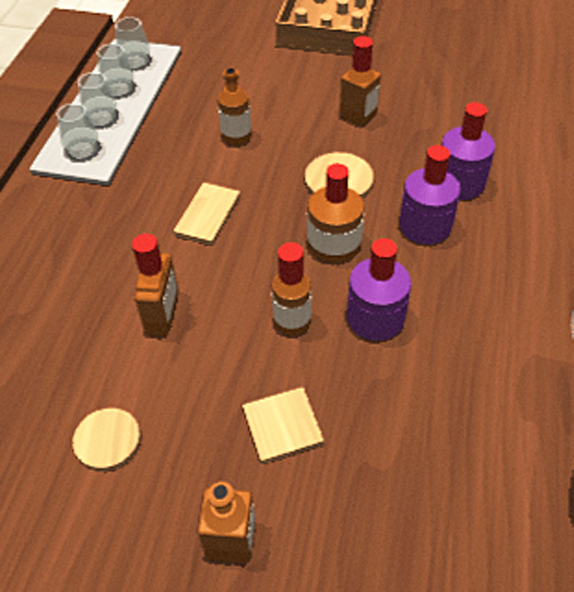

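The top crop shows the sealed bottles slim (330,225), wide (455,240), square (690,230) and flat (320,85). Boards are at (180,103), (550,237), (222,247) and (460,107). There are three purple decoys below, and the open bottles are at (105,225) and (600,90). The side view agrees. Next I fit silhouettes in both views.

```bash
cat > fit.py <<'E'
import numpy as np, cv2
from scipy.optimize import minimize
from rig import vision, nets
def disc(r,n=32):
    a=np.linspace(0,2*np.pi,n,endpoint=False); return np.c_[r*np.cos(a),r*np.sin(a)]
def box(x,y): return np.array([[x,y],[-x,y],[-x,-y],[x,-y]])/2
SH=dict(slim=disc(.024),wide=disc(.038),square=box(.048,.048),flat=box(.032,.078))
BD=dict(slim=disc(.038),wide=disc(.052),square=box(.076,.076),flat=box(.060,.106))
pr=lambda o,z: np.c_[o,np.full(len(o),z)]
def bottle(k): return [np.r_[pr(SH[k],0),pr(SH[k],.08)],np.r_[pr(SH[k],.08),pr(disc(.013),.094)],np.r_[pr(disc(.015),.094),pr(disc(.015),.14)]]
def cap(k=None): return [np.r_[pr(disc(.015),.094),pr(disc(.015),.14)]]
def board(k): return [np.r_[pr(BD[k],0),pr(BD[k],.012)]]
def proj(d,X):
    c=X@d["R"].T+d["t"]; return c[:,:2]/c[:,2:]*[d["fx"],d["fy"]]+[d["cx"],d["cy"]]
def unproj(d,uv,z):
    r=d["R"].T@np.array([(uv[0]-d["cx"])/d["fx"],(uv[1]-d["cy"])/d["fy"],1]); o=-d["R"].T@d["t"]
    return o+r*(z-o[2])/r[2]
S=4
def render(d,parts,p):
    m=np.zeros((384*S,512*S),np.uint8); c,s=np.cos(p[3]),np.sin(p[3])
    for X in parts:
        Y=X@np.array([[c,s,0],[-s,c,0],[0,0,1]])+p[:3]
        h=cv2.convexHull(((proj(d,Y)+.5)*S*16-8).astype(np.float32))
        cv2.fillConvexPoly(m,np.round(h).astype(np.int32),255,shift=4)
    return cv2.resize(m,(512,384),interpolation=cv2.INTER_AREA)/255.
def fit(views,parts,p0,free=(0,1,3)):
    """views: list of (camera dict, mask). Returns pose x,y,z,yaw and mean IoU"""
    free=list(free)
    def f(v):
        p=np.array(p0,float); p[free]=v
        return sum(1-np.minimum(r,m).sum()/np.maximum(r,m).sum() for d,m in views for r in [render(d,parts,p)])/len(views)
    v0=np.array(p0,float)[free]; st=np.array([.008,.008,.01,.3])[free]
    r=minimize(f,v0,method="Nelder-Mead",options=dict(initial_simplex=np.r_[[v0],v0+np.diag(st)],xatol=1e-4,fatol=1e-5,maxiter=200))
    p=np.array(p0,float); p[free]=r.x; return p,1-r.fun
def red(im):
    h=cv2.cvtColor(im,cv2.COLOR_BGR2HSV); return ((h[...,0]<4)|(h[...,0]>174))&(h[...,1]>190)&(h[...,2]>90)
def wood(im):
    h=cv2.cvtColor(im,cv2.COLOR_BGR2HSV); return (h[...,0]>12)&(h[...,0]<35)&(h[...,2]>190)&(h[...,1]>40)&(h[...,1]<170)
def blob(m,uv,r=0):
    """connected component of m nearest to uv"""
    n,l,s,c=cv2.connectedComponentsWithStats(m.astype(np.uint8)); ok=[i for i in range(1,n) if s[i,4]>25]
    i=min(ok,key=lambda i:np.hypot(*(c[i]-uv))); return l==i,c[i]
E
python3 - <<'E'
from fit import *
T=vision.camera("top"); nt={n:nets.masks_of("top",n) for n in("bottle_square","bottle_flat")}
Sd=vision.camera("side"); ns={n:nets.masks_of("side",n) for n in("bottle_square","bottle_flat")}
caps=dict(slim=(226,174),wide=(289,186),square=(415,179),flat=(218,106))
for k,uv in caps.items():
    mt,c=blob(red(T["image"]),uv); g=unproj(T,c,.125)
    sv=proj(Sd,g[None])[0]; ms,c2=blob(red(Sd["image"]),sv)
    p,i=fit([(T,mt),(Sd,ms)],cap(),[*g[:2],0,0],(0,1,2))
    print(k,"cap",np.round(p[:3],4),round(i,3),mt.sum(),ms.sum(),np.round(c2-sv),"reach",round(np.hypot(*p[:2]),3))
    if k in("square","flat"):
        n="bottle_"+k; V=[]
        for d,L,q in((T,nt[n],c),(Sd,ns[n],c2)):
            L=[r for r in L if r["rect"][0]-6<q[0]<r["rect"][2]+6 and r["rect"][1]-8<q[1]<r["rect"][3]+8]
            if L: V.append((d,L[0]["mask"].astype(float)))
        print([fit(V,bottle(k),[*p[:2],0,y0],(0,1,3)) for y0 in((0,.5,1,) if k=="square" else(0,.8,1.6,2.4))],len(V))
bds=dict(slim=(150,122),wide=(335,188),square=(171,193),flat=(290,123))
for k,uv in bds.items():
    mt,c=blob(wood(T["image"]),uv); g=unproj(T,c,.012)
    sv=proj(Sd,g[None])[0]; ms,c2=blob(wood(Sd["image"]),sv)
    V=[(T,mt)] if k=="wide" else [(T,mt),(Sd,ms)]
    print(k,"board",mt.sum(),ms.sum(),np.round(c2-sv))
    for y0 in((0,) if k in("slim","wide") else (0,.5,1,1.5)):
        p,i=fit(V,board(k),[*g[:2],0,y0],(0,1,3)); print("  ",np.round(p,4),round(i,3),[round(float(fit([v],board(k),p)[0][j]),4) for v in V for j in(0,1,3)])
    if k!="wide": print("   z",np.round(fit(V,board(k),p,(0,1,2))[0],4))
E
```

```text
slim cap [0.4654 0.0697 0.0005] 0.533 127 115 [ 1. -5.] reach 0.471
wide cap [ 0.437  -0.0761 -0.001 ] 0.474 119 77 [ 0. -4.] reach 0.444
square cap [ 0.4522 -0.3702 -0.0018] 0.433 141 53 [ 0. -4.] reach 0.584
[(array([ 0.45160935, -0.36638328,  0.        , -0.43675135]), np.float64(0.9370128455725116)), (array([ 0.45143814, -0.36668777,  0.        ,  1.10625443]), np.float64(0.9377124768610152)), (array([ 0.45143785, -0.36665033,  0.        ,  1.10872641]), np.float64(0.9378919306501162))] 2
flat cap [0.6366 0.0914 0.0009] 0.48 125 110 [ 1. -4.] reach 0.643
[(array([0.63785011, 0.09124509, 0.        , 0.20375268]), np.float64(0.9046975344235143)), (array([0.6378917 , 0.09120051, 0.        , 0.19401558]), np.float64(0.9034314813521862)), (array([0.63786529, 0.09123558, 0.        , 0.20591726]), np.float64(0.9050615441612233)), (array([0.63788292, 0.09125975, 0.        , 3.34700529]), np.float64(0.9049729422009156))] 2
slim board 621 897 [-1. -0.]
   [0.6384 0.2819 0.     0.0149] 0.897 [0.6386, 0.2826, 0.1413, 0.6416, 0.2771, 0.237]
   z [0.6378 0.2818 0.0028 0.0149]
wide board 1271 4
[... 262 characters left out ...]
1, 0.4457, 0.2157, 0.524]
   [0.4429 0.221  0.     0.536 ] 0.915 [0.4432, 0.2218, 0.5433, 0.4452, 0.2162, 0.5386]
   [0.4427 0.2208 0.     2.1148] 0.915 [0.4433, 0.2218, 2.1143, 0.4455, 0.2154, 2.1016]
   z [0.4425 0.2213 0.004  2.1148]
flat board 891 637 [-1.  0.]
   [ 0.6298 -0.0917  0.     -0.1208] 0.882 [0.6291, -0.0907, -0.1275, 0.6314, -0.1002, -0.0889]
   [ 0.6299 -0.0918  0.     -0.1164] 0.882 [0.6291, -0.0911, -0.1118, 0.6311, -0.0982, -0.088]
   [ 0.6299 -0.0917  0.     -0.1184] 0.882 [0.6291, -0.0906, -0.1229, 0.632, -0.1004, -0.1218]
   [ 0.6299 -0.0918  0.      3.0228] 0.882 [0.6291, -0.0908, 3.0152, 0.6318, -0.0996, 3.0217]
   z [ 6.2880e-01 -9.1000e-02  2.8000e-03  3.0228e+00]
```

```bash
cat >> fit.py <<'E'
def red(im):
    h=cv2.cvtColor(im,cv2.COLOR_BGR2HSV); return ((h[...,0]<5)|(h[...,0]>172))&(h[...,1]>205)&(h[...,2]>40)
E
python3 - <<'E'
from fit import *
T=vision.camera("top");Sd=vision.camera("side")
for d,q in((Sd,[(240,148,180,12),(297,150,95,1)]),):pass
h=cv2.cvtColor(Sd["image"],cv2.COLOR_BGR2HSV)
u=int(proj(Sd,np.array([[.4654,.0697,.12]]))[0,0]); v=int(proj(Sd,np.array([[.4654,.0697,.14]]))[0,1])
print(u,v,[h[r,u].tolist() for r in range(v-6,v+34,3)])
caps=dict(slim=(226,174),wide=(289,186),square=(415,179),flat=(218,106)); P={}
for k,uv in caps.items():
    mt,c=blob(red(T["image"]),uv); g=unproj(T,c,.125)
    ms,c2=blob(red(Sd["image"]),proj(Sd,g[None])[0])
    p,i=fit([(T,mt),(Sd,ms)],cap(),[*g[:2],0,0],(0,1,2)); P[k]=p
    print(k,np.round(p[:3],4),round(i,3),mt.sum(),ms.sum())
B=dict(slim=(.6384,.2819,0,0),wide=(.4531,-.2043,0,0),square=(.4429,.2208,0,.537),flat=(.6299,-.0918,0,-.118))
out=[]
for d,(a,b,c,e) in((T,(70,300,60,460)),(Sd,(40,360,90,400))):
    im=cv2.resize(d["image"],None,fx=4,fy=4,interpolation=cv2.INTER_CUBIC)
    for k in B:
        for parts,p in((board(k),B[k]),(cap(),P[k])):
            m=cv2.resize(render(d,parts,np.array(p)),None,fx=4,fy=4)>.5
            cv2.drawContours(im,cv2.findContours(m.astype(np.uint8),0,1)[0],-1,(255,255,0),1)
    out.append(cv2.resize(im[a*4:b*4,c*4:e*4],None,fx=.5 if d is T else .46,fy=.5 if d is T else .46,interpolation=cv2.INTER_AREA))
cv2.imwrite("pics/o1.png",out[0]);cv2.imwrite("pics/o2.png",out[1])
E
```

```text
246 175 [[11, 154, 144], [1, 208, 252], [1, 205, 245], [1, 199, 246], [1, 202, 160], [0, 207, 90], [1, 199, 91], [0, 202, 92], [0, 190, 90], [14, 212, 173], [13, 197, 176], [13, 180, 71], [13, 194, 79], [17, 58, 123]]
slim [ 0.4567  0.0679 -0.0155] 0.157 40 26
wide [ 0.4354 -0.0757  0.0005] 0.322 42 110
square [ 0.4512 -0.3679 -0.0041] 0.363 83 74
flat [ 0.6349  0.0914 -0.0087] 0.269 64 67
```

View pics/o1.png

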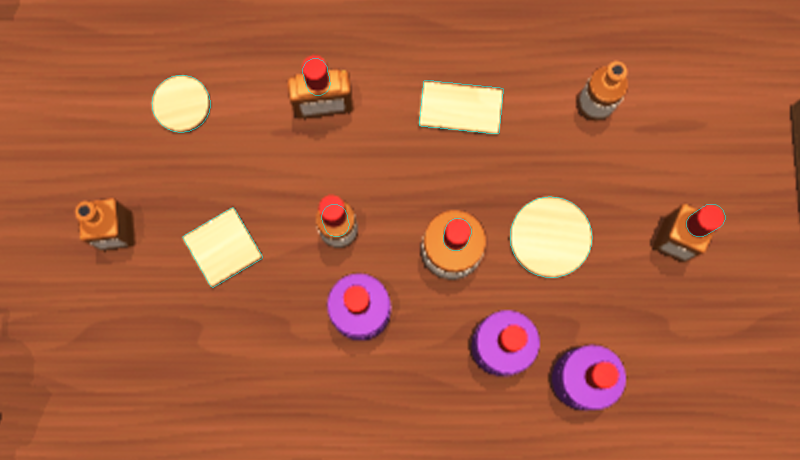

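View pics/o2.png

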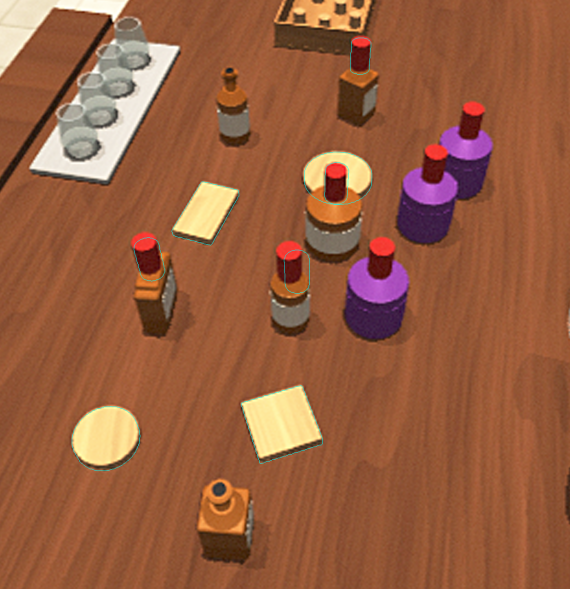

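Board outlines lie on the boards in both views. The cap mask threshold was wrong (sat about 190–208), so I'll fix that.

```bash
cat >> fit.py <<'E'
def red(im):
    h=cv2.cvtColor(im,cv2.COLOR_BGR2HSV); return ((h[...,0]<6)|(h[...,0]>172))&(h[...,1]>165)&(h[...,2]>40)
E
python3 - <<'E'
from fit import *
T=vision.camera("top");Sd=vision.camera("side")
caps=dict(slim=(226,174),wide=(289,186),square=(415,179),flat=(218,106)); P={}
for k,uv in caps.items():
    mt,c=blob(red(T["image"]),uv); g=unproj(T,c,.125)
    ms,c2=blob(red(Sd["image"]),proj(Sd,g[None])[0])
    p,i=fit([(T,mt),(Sd,ms)],cap(),[*g[:2],0,0],(0,1,2)); P[k]=p
    print(k,np.round(p[:3],4),round(i,3),mt.sum(),ms.sum(),[np.round(fit([v],cap(),[*p[:2],0,0],(0,1))[0][:2],4) for v in((T,mt),(Sd,ms))])
for n,d in(("top",T),("side",Sd)):
    for k in P:
        L=(vision.camera(n),nets.masks_of(n,"bottle_"+k))[1]; c=proj(d,np.array([[*P[k][:2],.06]]))[0].astype(int)
        L=[r for r in L if r["mask"][c[1],c[0]]]
        if L: 
            for y0 in ((0,) if k in("slim","wide") else(0,.6,1.2)): p,i=fit([(d,L[0]["mask"].astype(float))],bottle(k),[*P[k][:2],0,y0]); print(n,k,np.round(p,4),round(i,3))
E
```

```text
slim [0.4654 0.0702 0.0027] 0.892 168 272 [array([0.466 , 0.0705]), array([0.4665, 0.0673])]
wide [ 0.436  -0.0763  0.    ] 0.808 154 205 [array([ 0.4361, -0.0761]), array([ 0.4372, -0.0794])]
square [ 0.4504 -0.366   0.0019] 0.878 211 177 [array([ 0.4503, -0.3666]), array([ 0.451 , -0.3694])]
flat [0.637  0.0917 0.0016] 0.871 183 269 [array([0.6374, 0.0918]), array([0.6384, 0.0885])]
top slim [0.4646 0.0693 0.     0.292 ] 0.874
top wide [ 0.437  -0.0758  0.      0.1273] 0.935
top square [ 0.45   -0.3655  0.     -0.5007] 0.923
top square [ 0.4497 -0.3654  0.      1.0704] 0.924
top square [ 0.4496 -0.3653  0.      1.0881] 0.923
top flat [0.637  0.0912 0.     0.1437] 0.928
top flat [0.6369 0.0911 0.     0.1383] 0.928
top flat [0.6365 0.0912 0.     0.1474] 0.928
side slim [0.4668 0.0671 0.     0.1511] 0.962
side wide [ 0.4386 -0.0785  0.      0.0336] 0.956
side square [ 0.4522 -0.3663  0.      0.4997] 0.892
side square [ 0.4521 -0.37    0.      1.3091] 0.914
side square [ 0.4521 -0.3663  0.      1.3075] 0.917
side flat [0.638  0.0894 0.     0.1656] 0.942
side flat [0.6381 0.0894 0.     0.1689] 0.942
side flat [0.6382 0.0893 0.     0.1686] 0.942
```

drive_tool(
  plan=[
    [[0, 50, -100, 0, 0], [0, 70, -150, 0, 0], [0, 90, -200, 0, 0], [0, 110, -240, 0, 0], [0, 125, -270, 0, 0]],
  ],
)

```text
time: 2.9
tool_pos: [0.3234, 0.3568, 0.2398]
eef_rot: [-3.091, 0.556, -0.001]
contact_force: [1.9, 1.0, 0.1]
opening: 0.087
grasp_force: 0.0
```

drive_tool(
  plan=[
    [[0, 30, -50, 0, 0], [0, 60, -100, 0, 0], [0, 90, -150, 0, 0], [0, 120, -200, 0, 0], [0, 135, -240, 0, 0]],
  ],
)

```text
time: 3.4
tool_pos: [0.4482, 0.1402, 0.24]
eef_rot: [-3.091, 0.557, -0.002]
contact_force: [1.0, 0.2, -0.6]
opening: 0.087
grasp_force: 0.0
```

drive_tool(
  plan=[
    [[0, 0, 0, 0, 0], [0, 0, 0, 0, 0]],
  ],
)

```text
time: 3.6
tool_pos: [0.4475, 0.1408, 0.2396]
eef_rot: [-3.091, 0.562, -0.0]
contact_force: [0.7, 0.4, -0.1]
opening: 0.0868
grasp_force: 0.0
```

drive_tool(
  plan=[
    [[0, 9, -35, 0, 0], [0, 18.5, -70.5, 0, 0], [0, 18.5, -70.5, -40, 0], [0, 18.5, -70.5, -80, 0], [0, 18.5, -70.5, -110, 0]],
  ],
)

```text
time: 4.1
tool_pos: [0.4646, 0.0723, 0.1279]
eef_rot: [3.092, -0.555, -0.002]
contact_force: [0.8, 0.5, 1.0]
opening: 0.0872
grasp_force: 0.0
```

drive_tool(
  plan=[
    [[0, 0, 0, -11, 0], [0, 0, 0, -11, 0], [0, 0, 0, -11, 0]],
  ],
)

```text
time: 4.4
tool_pos: [0.4667, 0.0726, 0.1198]
eef_rot: [-3.091, 0.554, -0.004]
contact_force: [-0.3, 0.1, 0.4]
opening: 0.0865
grasp_force: 0.0
```

drive_tool(
  plan=[
    [[255, 0, -2, -1, 0], [255, 0, -2, -1, 0], [255, 0, -2, -1, 0], [255, 0, -2, -1, 0], [255, 0, -2, -1, 0]],
  ],
)

```text
time: 4.9
tool_pos: [0.4657, 0.0694, 0.1178]
eef_rot: [-3.091, 0.558, -0.001]
contact_force: [1.2, -0.4, -0.5]
opening: 0.0548
grasp_force: 0.0
```

drive_tool(
  plan=[
    [[255, 0, 0, 0, 0], [255, 0, 0, 0, 0], [255, 0, 0, 0, 0], [255, 0, 0, 0, 0]],
  ],
)

```text
time: 5.3
tool_pos: [0.4656, 0.0694, 0.1175]
eef_rot: [3.092, -0.558, -0.0]
contact_force: [-0.0, 0.0, -0.2]
opening: 0.0293
grasp_force: 30.0
```

drive_tool(
  plan=[
    [[255, 0, 0, 25, 0], [255, 0, 0, 55, 0], [255, 0, 0, 85, 0], [255, 0, 0, 105, 0], [255, 0, 0, 110, 0]],
  ],
)

```text
time: 5.8
tool_pos: [0.4664, 0.0698, 0.2294]
eef_rot: [-3.089, 0.557, -0.005]
contact_force: [0.5, 0.8, -2.4]
opening: 0.029
grasp_force: 30.0
```

drive_tool(
  plan=[
    [[255, 13, 16, 0, 0], [255, 37, 46, 0, 0], [255, 67, 82, 0, 0], [255, 97, 118, 0, 0], [255, 122, 150, 0, 0]],
  ],
)

```text
time: 6.3
tool_pos: [0.588, 0.2207, 0.225]
eef_rot: [3.09, -0.557, -0.005]
contact_force: [1.1, 0.2, -2.0]
opening: 0.0295
grasp_force: 30.0
```

drive_tool(
  plan=[
    [[255, 22, 27, 0, 0], [255, 38, 47, 0, 0], [255, 47, 57, 0, 0], [255, 50, 62, 0, 0], [255, 50, 62, 0, 0]],
  ],
)

```text
time: 6.8
tool_pos: [0.637, 0.2815, 0.2251]
eef_rot: [3.09, -0.557, -0.005]
contact_force: [-0.4, 0.1, -2.7]
opening: 0.0292
grasp_force: 30.0
```

drive_tool(
  plan=[
    [[255, 0, 0, -15, 0], [255, 0, 0, -35, 0], [255, 0, 0, -55, 0], [255, 0, 0, -70, 0], [255, 0, 0, -75, 0]],
  ],
)

```text
time: 7.3
tool_pos: [0.6358, 0.2798, 0.1501]
eef_rot: [3.088, -0.558, -0.006]
contact_force: [-0.3, -0.7, -2.9]
opening: 0.0294
grasp_force: 30.0
```

drive_tool(
  plan=[
    [[255, 0, 0, 0, 0], [255, 0, 0, 0, 0]],
  ],
)

```text
time: 7.5
tool_pos: [0.638, 0.2813, 0.1537]
eef_rot: [-3.091, 0.557, -0.002]
contact_force: [0.8, 0.8, -1.7]
opening: 0.0294
grasp_force: 30.0
```

```bash
cat > chk.py <<'E'
import sys
from fit import *
def check(k,p0,tag=None,free=(0,1,3)):
    """where bottle k stands/hangs, each view alone, from its net mask"""
    for n in("top","side"):
        d=vision.camera(n); L=nets.masks_of(n,"bottle_"+k); c=proj(d,np.array([[*p0[:2],p0[2]+.03]]))[0].astype(int)
        L=[r for r in L if r["rect"][0]-3<=c[0]<=r["rect"][2]+3 and r["rect"][1]-3<=c[1]<=r["rect"][3]+3]
        if tag:
            im=d["image"][max(c[1]-60,0):c[1]+60,max(c[0]-60,0):c[0]+60]; cv2.imwrite(f"pics/{tag}_{n}.png",cv2.resize(im,None,fx=3.3,fy=3.3,interpolation=cv2.INTER_CUBIC))
        if L:
            p,i=fit([(d,L[0]["mask"].astype(float))],bottle(k),p0,free); print(n,k,np.round(p,4),round(i,3))
    if tag: cv2.imwrite(f"pics/{tag}.png",np.hstack([cv2.resize(cv2.imread(f"pics/{tag}_{n}.png"),(396,396)) for n in("top","side")]))
E
python3 -c "
from chk import *
check('slim',[.638,.282,.035,0],'slim1')"
```

```text
top slim [0.6302 0.2803 0.035  0.8955] 0.435
side slim [0.638  0.282  0.035  0.0041] 0.274
```

View pics/slim1.png

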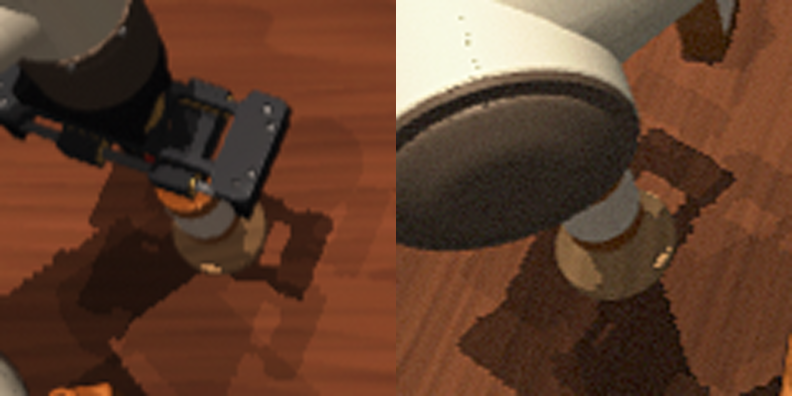

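Top and side crops show the slim bottle hanging over the middle of the small board (top about 215,235; side about 615,240). I'll lower it gently.

drive_tool(
  plan=[
    [[255, 1, 1, -8, 0], [255, 1, 1, -15, 0], [255, 1, 1, -18, 0], [255, 1, 1, -20, 0], [255, 1, 1, -21, 0]],
  ],
)

```text
time: 8.2
tool_pos: [0.6385, 0.2823, 0.131]
eef_rot: [3.091, -0.557, -0.001]
contact_force: [-0.1, 0.1, -2.2]
opening: 0.0294
grasp_force: 30.0
```

drive_tool(
  plan=[
    [[255, 0, 0, -0.5, 0], [255, 0, 0, -1, 0], [255, 0, 0, -1.5, 0], [255, 0, 0, -2, 0]],
  ],
)

```text
time: 8.6
tool_pos: [0.6387, 0.2825, 0.1297]
eef_rot: [-3.091, 0.557, -0.0]
contact_force: [0.6, 0.0, -2.5]
opening: 0.0293
grasp_force: 30.0
```

drive_tool(
  plan=[
    [[255, 0, 0, -0.5, 0], [255, 0, 0, -1, 0], [255, 0, 0, -1, 0]],
  ],
)

```text
time: 8.9
tool_pos: [0.6388, 0.2825, 0.1296]
eef_rot: [-3.091, 0.557, -0.001]
contact_force: [-1.4, -1.0, 3.2]
opening: 0.029
grasp_force: 30.0
```

drive_tool(
  plan=[
    [[0, 0, 0, 0, 0], [0, 0, 0, 0, 0], [0, 0, 0, 0, 0], [0, 0, 0, 0, 0], [0, 0, 0, 0, 0]],
  ],
)

```text
time: 9.4
tool_pos: [0.6386, 0.2824, 0.1284]
eef_rot: [3.092, -0.557, -0.0]
contact_force: [0.4, 0.0, 0.3]
opening: 0.0613
grasp_force: 0.0
```

drive_tool(
  plan=[
    [[0, 0, 0, 15, 0], [0, 0, 0, 45, 0], [0, 0, 0, 80, 0], [0, 0, 0, 110, 0], [0, -20, -35, 110, 0]],
  ],
)

```text
time: 9.9
tool_pos: [0.6225, 0.251, 0.2449]
eef_rot: [-3.085, 0.55, -0.018]
contact_force: [-0.5, -0.4, 0.5]
opening: 0.0861
grasp_force: 0.0
```

drive_tool(
  plan=[
    [[0, -22, -40, 0, 0], [0, -45, -80, 0, 0], [0, -67, -120, 0, 0], [0, -90, -160, 0, 0], [0, -112, -200, 0, 0]],
  ],
)

```text
time: 10.4
tool_pos: [0.5057, 0.046, 0.2401]
eef_rot: [-3.091, 0.556, -0.003]
contact_force: [1.0, 0.3, 0.1]
opening: 0.0872
grasp_force: 0.0
```

drive_tool(
  plan=[
    [[0, -22, -40, 0, 0], [0, -45, -80, 0, 0], [0, -60, -105, 0, 0], [0, -70, -123.5, 0, 0], [0, -70, -123.5, 0, 0]],
  ],
)

```text
time: 10.9
tool_pos: [0.4355, -0.0777, 0.24]
eef_rot: [-3.09, 0.562, -0.003]
contact_force: [-0.3, 0.3, -0.1]
opening: 0.087
grasp_force: 0.0
```

drive_tool(
  plan=[
    [[0, 0, 0, 0, 0], [0, 0, 0, 0, 0]],
  ],
)

```text
time: 11.1
tool_pos: [0.4373, -0.0756, 0.2391]
eef_rot: [-3.092, 0.556, -0.002]
contact_force: [1.2, -0.1, 0.8]
opening: 0.0876
grasp_force: 0.0
```

```bash
python3 -c "
from chk import *
check('slim',[.6386,.2826,.012,0],'slim2')"
```

```text
top slim [0.638  0.282  0.012  0.1668] 0.94
side slim [0.6402 0.2807 0.012  0.1407] 0.916
```

View pics/slim2.png

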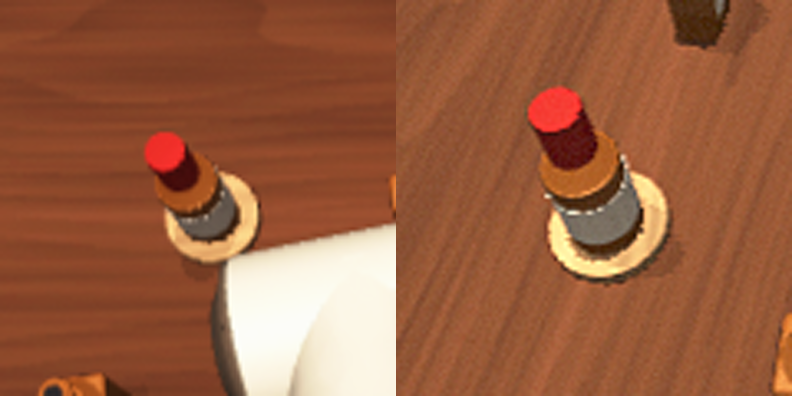

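The slim bottle stands upright and centred on its board in both views (top 207,215; side 605,225). Now the wide one.

drive_tool(
  plan=[
    [[0, 0, 0, -40, 0], [0, 0, 0, -80, 0], [0, 0, 0, -110, 0], [0, 0, 0, -122, 0], [0, 0, 0, -122, 0]],
  ],
)

```text
time: 11.8
tool_pos: [0.4354, -0.076, 0.1146]
eef_rot: [3.09, -0.556, -0.008]
contact_force: [-0.0, -0.4, 0.2]
opening: 0.0866
grasp_force: 0.0
```

drive_tool(
  plan=[
    [[255, 0, 0, 0, 0], [255, 0, 0, 0, 0], [255, 0, 0, 0, 0], [255, 0, 0, 0, 0], [255, 0, 0, 0, 0]],
  ],
)

```text
time: 12.3
tool_pos: [0.4368, -0.0761, 0.117]
eef_rot: [-3.091, 0.557, -0.002]
contact_force: [0.4, -0.1, -0.6]
opening: 0.0548
grasp_force: 0.0
```

drive_tool(
  plan=[
    [[255, 0, 0, 0, 0], [255, 0, 0, 0, 0], [255, 0, 0, 0, 0], [255, 0, 0, 0, 0]],
  ],
)

```text
time: 12.7
tool_pos: [0.4367, -0.076, 0.1165]
eef_rot: [-3.092, 0.558, -0.0]
contact_force: [-0.3, 1.7, -0.5]
opening: 0.0292
grasp_force: 30.0
```

drive_tool(
  plan=[
    [[255, 0, 0, 20, 0], [255, 0, 0, 50, 0], [255, 0, 0, 80, 0], [255, 0, 0, 95, 0], [255, 0, 0, 100, 0]],
  ],
)

```text
time: 13.2
tool_pos: [0.4365, -0.0759, 0.2171]
eef_rot: [-3.091, 0.558, -0.001]
contact_force: [0.5, 0.6, -5.7]
opening: 0.0295
grasp_force: 30.0
```

drive_tool(
  plan=[
    [[255, 3, -20, 0, 0], [255, 7, -54, 0, 0], [255, 12, -92, 0, 0], [255, 15, -118, 0, 0], [255, 16.5, -128.3, 0, 0]],
  ],
)

```text
time: 13.7
tool_pos: [0.4518, -0.2059, 0.2141]
eef_rot: [-3.091, 0.562, 0.008]
contact_force: [-0.6, 0.1, -5.7]
opening: 0.0295
grasp_force: 30.0
```

drive_tool(
  plan=[
    [[255, 0, 0, 0, 0], [255, 0, 0, -20, 0], [255, 0, 0, -45, 0], [255, 0, 0, -60, 0], [255, 0, 0, -65, 0]],
  ],
)

```text
time: 14.2
tool_pos: [0.451, -0.203, 0.1489]
eef_rot: [-3.091, 0.557, 0.01]
contact_force: [-0.5, 1.2, -5.0]
opening: 0.0294
grasp_force: 30.0
```

drive_tool(
  plan=[
    [[255, 0, 0, -6, 0], [255, 0, 0, -12, 0], [255, 0, 0, -17, 0], [255, 0, 0, -20, 0], [255, 0, 0, -21, 0]],
  ],
)

```text
time: 14.7
tool_pos: [0.4531, -0.2044, 0.1304]
eef_rot: [-3.092, 0.558, 0.0]
contact_force: [-0.1, 0.4, -6.1]
opening: 0.0294
grasp_force: 30.0
```

drive_tool(
  plan=[
    [[255, 0, 0, -0.5, 0], [255, 0, 0, -1, 0], [255, 0, 0, -1.5, 0], [255, 0, 0, -2, 0]],
  ],
)

```text
time: 15.1
tool_pos: [0.4532, -0.2045, 0.1287]
eef_rot: [3.092, -0.558, 0.001]
contact_force: [-1.2, 1.6, -1.8]
opening: 0.029
grasp_force: 30.0
```

drive_tool(
  plan=[
    [[255, 0, 0, -0.3, 0], [0, 0, 0, -0.3, 0], [0, 0, 0, -0.3, 0], [0, 0, 0, -0.3, 0], [0, 0, 0, -0.3, 0]],
  ],
)

```text
time: 15.6
tool_pos: [0.4536, -0.2045, 0.1287]
eef_rot: [3.092, -0.557, 0.002]
contact_force: [-0.1, -0.5, 0.4]
opening: 0.0535
grasp_force: 0.0
```

drive_tool(
  plan=[
    [[0, 0, 0, 0, 0], [0, 0, 0, 20, 0], [0, 0, 0, 60, 0], [0, 0, 0, 100, 0], [0, 0, 0, 112, 0]],
  ],
)

```text
time: 16.1
tool_pos: [0.4553, -0.2051, 0.245]
eef_rot: [3.091, -0.556, 0.014]
contact_force: [1.2, 0.8, 2.2]
opening: 0.0857
grasp_force: 0.0
```

drive_tool(
  plan=[
    [[0, 30, 30, 0, 0], [0, 60, 60, 0, 0], [0, 90, 95, 0, 0], [0, 110, 130, 0, 0], [0, 110, 140, 0, 0]],
  ],
)

```text
time: 16.6
tool_pos: [0.565, -0.0615, 0.2391]
eef_rot: [-3.093, 0.553, 0.001]
contact_force: [-0.0, 0.2, -0.7]
opening: 0.0867
grasp_force: 0.0
```

```bash
cat > edges.py <<'E'
from fit import *
def edgefit(k,p0,tag=None,views=("top","side")):
    """yaw (and xy) from image gradient along the outline of the model, both views"""
    V=[]
    for n in views:
        d=vision.camera(n); g=cv2.GaussianBlur(d["image"].astype(np.float32),(0,0),.8)
        e=np.sqrt(sum((cv2.Sobel(g,cv2.CV_32F,a,1-a)**2).max(2) for a in(0,1))); V.append((d,np.minimum(e,150)))
    o=SH[k]; z=(0,.08)
    seg=[(np.r_[o[i],z[j]],np.r_[o[(i+1)%4],z[j]]) for i in range(4) for j in(0,1)]+[(np.r_[o[i],0],np.r_[o[i],.08]) for i in range(4)]
    s=np.linspace(0,1,40)[:,None]
    def sc(x,y,w,sep=False):
        c,sn=np.cos(w),np.sin(w); Rz=np.array([[c,-sn,0],[sn,c,0],[0,0,1]]); t=np.array([x,y,p0[2]]); r=[]
        for d,e in V:
            cam=-d["R"].T@d["t"]; tot=0
            for a,b in seg:
                A,B=Rz@a+t,Rz@b+t; m=Rz@((a+b)/2*np.array([1,1,0]))
                # visible faces only: side faces seen from the camera
                M=(A+B)/2; nrm=np.r_[m[:2],0]
                if (cam-M)@nrm<0 : continue
                uv=proj(d,A+(B-A)*s).astype(np.float32); tot+=cv2.remap(e,uv[:,0][None],uv[:,1][None],1).mean()
            r.append(tot)
        return r if sep else sum(r)
    Y=np.arange(-.7,.9 if k=="square" else .7,.02); G=np.arange(-.005,.0051,.001)
    for q in ([0,1],[0],[1]):
        W=V; 
        V[:]=[W[i] for i in q] if len(W)>=len(q) else W
        best=max(((sc(p0[0]+a,p0[1]+b,p0[3]+w),a,b,w) for a in G[::2] for b in G[::2] for w in Y)); print(q,k,[round(float(v),4) for v in(best[0],p0[0]+best[1],p0[1]+best[2],p0[3]+best[3])])
        if len(q)==2: V0=list(V)
        V[:]=V0
E
python3 -c "
from chk import *; from edges import *
check('wide',[.4531,-.2043,.012,0])
edgefit('square',[.4503,-.3664,0,-.4]); edgefit('flat',[.637,.0915,0,.16])
a=vision.camera('top')['image'][150:210,375:435]; b=vision.camera('side')['image'][50:112,255:315]
cv2.imwrite('pics/sq.png',np.hstack([cv2.resize(i,(396,396),interpolation=cv2.INTER_CUBIC) for i in(a,b)]))"
```

```text
top wide [ 0.4531 -0.2038  0.012   0.1558] 0.959
side wide [ 0.4542 -0.2052  0.012   0.102 ] 0.945
[0, 1] square [1486.4712, 0.4513, -0.3654, -0.32]
[0] square [741.436, 0.4493, -0.3634, -0.34]
[1] square [756.3408, 0.4513, -0.3674, -0.32]
[0, 1] flat [1368.8591, 0.636, 0.0925, 0.14]
[0] flat [639.3172, 0.642, 0.0945, -0.54]
[1] flat [819.3668, 0.638, 0.0905, 0.2]
```

View pics/sq.png

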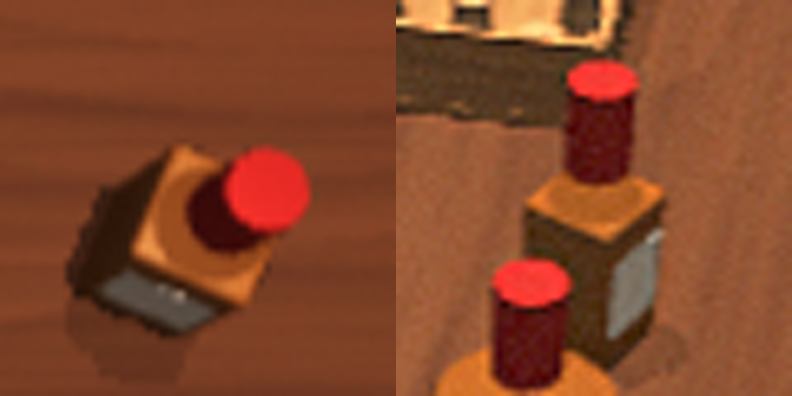

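The crops show the wide bottle's cap, and the square bottle's top face with clear corners (top crop 188,148 / 135,250 / 250,305; side crop 527,203 / 610,238 / 664,187). I'll unproject those for the yaw.

```bash
python3 -c "
from fit import *
T=vision.camera('top');S_=vision.camera('side')
for d,P in((T,[(403.5,172.4),(395.5,187.9),(412.9,196.2)]),(S_,[(274.8,81.8),(287.4,87.3),(295.6,79.3)])):
    X=[unproj(d,p,.08)[:2] for p in P]
    for a,b in((0,1),(1,2)):
        e=X[b]-X[a]; w=np.arctan2(e[1],e[0]); print(np.linalg.norm(e).round(4),((w+np.pi/4)%(np.pi/2)-np.pi/4).round(3))
    print('centre',((X[0]+X[2])/2).round(4))
"
```

```text
0.0439 -0.515
0.0454 -0.472
centre [ 0.4472 -0.3686]
0.0441 -0.431
0.046 -0.391
centre [ 0.4491 -0.3644]
```

```bash
cat > yaw.py <<'E'
from fit import *
def yaw(k,p0,lo,hi,z=.08,o=None,views=("top","side")):
    """scan of yaw: directed gradient along the outline at height p0[2]+z (best over small xy shifts)"""
    o=SH[k] if o is None else o; s=np.linspace(.06,.94,40)[:,None]; Y=np.arange(lo,hi,.02); tot=0
    for n in views:
        d=vision.camera(n); g=cv2.GaussianBlur(d["image"].astype(np.float32),(0,0),.7)
        gx,gy=[cv2.Sobel(g,cv2.CV_32F,1-a,a) for a in(0,1)]; r=[]
        for w in Y:
            c,sn=np.cos(w),np.sin(w); q=o@np.array([[c,sn],[-sn,c]]); best=(0,)
            for a in np.arange(-.005,.0051,.001):
                for b in np.arange(-.005,.0051,.001):
                    v=0
                    for i in range(4):
                        A=np.r_[q[i]+p0[:2]+[a,b],p0[2]+z];B=np.r_[q[(i+1)%4]+p0[:2]+[a,b],p0[2]+z]
                        uv=proj(d,A+(B-A)*s).astype(np.float32); t=uv[-1]-uv[0]; t/=np.linalg.norm(t)
                        e=np.abs(cv2.remap(gx,uv[:,0][None],uv[:,1][None],1)*-t[1]+cv2.remap(gy,uv[:,0][None],uv[:,1][None],1)*t[0]).max(-1)
                        v+=np.minimum(e,200).mean()
                    best=max(best,(v,a,b))
            r.append(best)
        S_=np.array(r); i=S_[:,0].argmax(); print(n,k,round(Y[i],3),S_[i].round(3), "half-peak band",Y[S_[:,0]>.93*S_[i,0]][[0,-1]].round(2)); tot=tot+S_[:,0]
    i=tot.argmax(); print("both",round(Y[i],3))
E
python3 -c "
from yaw import *
yaw('square',[.4503,-.366,0],-1.0,.1)
yaw('flat',[.637,.0915,0],-.3,.6)
yaw('square',[.443,.221,0],.1,1.0,.012,BD['square'])
yaw('flat',[.6294,-.0915,0],-.5,.3,.012,BD['flat'])
"
```

```text
top square -0.48 [ 6.03126e+02 -2.00000e-03  1.00000e-03] half-peak band [-0.6  -0.38]
side square -0.34 [6.00443e+02 1.00000e-03 3.00000e-03] half-peak band [-0.54 -0.2 ]
both -0.44
top flat -0.06 [3.16938e+02 3.00000e-03 3.00000e-03] half-peak band [-0.18  0.3 ]
side flat 0.34 [ 6.70759e+02  5.00000e-03 -1.00000e-03] half-peak band [0.28 0.5 ]
both 0.34
top square 0.64 [6.02036e+02 0.00000e+00 1.00000e-03] half-peak band [0.46 0.7 ]
side square 0.48 [ 8.e+02  0.e+00 -1.e-03] half-peak band [0.44 0.64]
both 0.6
top flat -0.1 [ 5.34253e+02 -3.00000e-03  1.00000e-03] half-peak band [-0.2  -0.04]
side flat -0.16 [ 7.95158e+02 -1.00000e-03 -1.00000e-03] half-peak band [-0.22 -0.02]
both -0.14
```

drive_tool(
  plan=[
    [[0, -15, -40, 0, 0], [0, -30, -80, 0, 0], [0, -45, -120, 0, 0], [0, -60, -160, 0, 0], [0, -75, -200, 0, 0]],
  ],
)

```text
time: 18.1
tool_pos: [0.4874, -0.2658, 0.2404]
eef_rot: [3.092, -0.557, 0.001]
contact_force: [0.8, 0.0, 1.0]
opening: 0.0871
grasp_force: 0.0
```

drive_tool(
  plan=[
    [[0, -12, -33, 0, 0], [0, -25, -66, 0, 0], [0, -38, -101.5, 0, 0], [0, -38, -101.5, 0, 0], [0, -38, -101.5, 0, 0]],
  ],
)

```text
time: 18.6
tool_pos: [0.4497, -0.3664, 0.24]
eef_rot: [-3.091, 0.56, 0.001]
contact_force: [-0.2, -0.5, 0.6]
opening: 0.0873
grasp_force: 0.0
```

drive_tool(
  plan=[
    [[0, 0, 0, 0, 0], [0, 0, 0, 0, 0]],
  ],
)

```text
time: 18.8
tool_pos: [0.4507, -0.3649, 0.2404]
eef_rot: [-3.092, 0.555, -0.0]
contact_force: [-0.1, 0.0, -0.7]
opening: 0.0868
grasp_force: 0.0
```

drive_tool(
  plan=[
    [[0, 0, 0, -40, 0], [0, 0, 0, -80, 0], [0, 0, 0, -110, 0], [0, 0, 0, -122, 0], [0, 0, 0, -122, 0]],
  ],
)

```text
time: 19.3
tool_pos: [0.4498, -0.365, 0.1169]
eef_rot: [-3.091, 0.555, 0.005]
contact_force: [-0.4, -0.5, 0.8]
opening: 0.0871
grasp_force: 0.0
```

drive_tool(
  plan=[
    [[255, 0, 0, 0, 0], [255, 0, 0, 0, 0], [255, 0, 0, 0, 0], [255, 0, 0, 0, 0], [255, 0, 0, 0, 0]],
  ],
)

```text
time: 19.8
tool_pos: [0.4503, -0.366, 0.1189]
eef_rot: [3.091, -0.558, 0.002]
contact_force: [-0.1, -0.6, 0.4]
opening: 0.0551
grasp_force: 0.0
```

drive_tool(
  plan=[
    [[255, 0, 0, 0, 0], [255, 0, 0, 0, 0], [255, 0, 0, 0, 0], [255, 0, 0, 0, 0]],
  ],
)

```text
time: 20.2
tool_pos: [0.4501, -0.3658, 0.1182]
eef_rot: [-3.092, 0.557, 0.0]
contact_force: [0.3, 0.1, -0.4]
opening: 0.0292
grasp_force: 30.0
```

drive_tool(
  plan=[
    [[255, 0, 0, 20, 0], [255, 0, 0, 50, 0], [255, 0, 0, 90, 0], [255, 0, 0, 130, 0], [255, 0, 0, 165, 0]],
  ],
)

```text
time: 20.7
tool_pos: [0.4497, -0.3655, 0.2841]
eef_rot: [-3.091, 0.558, 0.002]
contact_force: [1.7, -0.1, -3.9]
opening: 0.0295
grasp_force: 30.0
```

drive_tool(
  plan=[
    [[255, 15, 15, 0, 0], [255, 40, 40, 0, 0], [255, 65, 75, 0, 0], [255, 88, 110, 0, 0], [255, 100, 150, 0, 0]],
  ],
)

```text
time: 21.2
tool_pos: [0.5509, -0.2144, 0.2812]
eef_rot: [-3.091, 0.559, 0.004]
contact_force: [0.4, -0.5, -4.4]
opening: 0.0294
grasp_force: 30.0
```

drive_tool(
  plan=[
    [[255, 0, 40, 0, -0.1], [255, 0, 80, 0, -0.2], [255, 0, 120, 0, -0.3], [255, 0, 160, 0, -0.4], [255, 0, 200, 0, -0.5]],
  ],
)

```text
time: 21.7
tool_pos: [0.549, -0.0142, 0.2818]
eef_rot: [2.854, -1.311, -0.004]
contact_force: [0.6, -0.5, -4.1]
opening: 0.029
grasp_force: 30.0
```

drive_tool(
  plan=[
    [[255, -15, 40, 0, -0.05], [255, -35, 80, 0, -0.094], [255, -55, 120, 0, -0.094], [255, -75, 155, 0, -0.094], [255, -90, 185, 0, -0.094]],
  ],
)

```text
time: 22.2
tool_pos: [0.4579, 0.1704, 0.282]
eef_rot: [2.792, -1.436, -0.003]
contact_force: [1.2, 0.3, -3.2]
opening: 0.0293
grasp_force: 30.0
```

drive_tool(
  plan=[
    [[255, -10, 30, 0, 0], [255, -17, 52, 0, 0], [255, -17, 52, 0, 0], [255, -17, 52, 0, 0], [255, -17, 52, 0, 0]],
  ],
)

```text
time: 22.7
tool_pos: [0.4429, 0.2203, 0.2826]
eef_rot: [2.791, -1.438, -0.001]
contact_force: [0.2, 0.4, -3.6]
opening: 0.029
grasp_force: 30.0
```

drive_tool(
  plan=[
    [[255, 0, 0, -25, 0], [255, 0, 0, -60, 0], [255, 0, 0, -95, 0], [255, 0, 0, -120, 0], [255, 0, 0, -130, 0]],
  ],
)

```text
time: 23.2
tool_pos: [0.442, 0.2189, 0.1505]
eef_rot: [2.787, -1.438, -0.004]
contact_force: [-0.4, -1.5, -3.9]
opening: 0.029
grasp_force: 30.0
```

drive_tool(
  plan=[
    [[255, 0, 0, -5, 0], [255, 0, 0, -10, 0], [255, 0, 0, -10, 0], [255, 0, 0, -10, 0]],
  ],
)

```text
time: 23.6
tool_pos: [0.4437, 0.2215, 0.1443]
eef_rot: [-2.792, 1.437, -0.001]
contact_force: [0.8, -0.1, -4.0]
opening: 0.0293
grasp_force: 30.0
```

```bash
python3 -c "
from chk import *
a=vision.camera('top')['image'][165:225,140:200]; b=vision.camera('side')['image'][215:295,200:280]
cv2.imwrite('pics/sq2.png',np.hstack([cv2.resize(i,(396,396),interpolation=cv2.INTER_CUBIC) for i in(a,b)]))"
```

```text
(no output)
```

View pics/sq2.png

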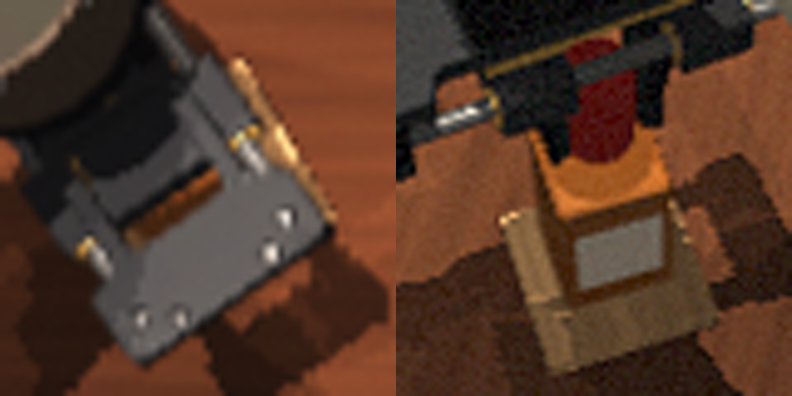

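The side crop shows the square bottle over its board, near parallel: top front edge (560,220)→(668,188), bottom edge (567,300)→(668,268), board edge (555,375)→(715,320).

```bash
python3 -c "
from fit import *; from yaw import yaw
d=vision.camera('side')
for n,a,b,z in(('top',(560,220),(668,188),.1065),('bot',(567,300),(668,268),.0265),('board',(555,375),(715,320),.012)):
    A,B=[unproj(d,((p[0]-396)/4.95+200,p[1]/4.95+215),z) for p in(a,b)]
    e=B-A; print(n,np.linalg.norm(e).round(4),np.arctan2(e[1],e[0])%(np.pi/2),((A+B)/2).round(4))
# line fits by thresholded body mask (amber+label bright vs board)
yaw('square',[.4435,.221,.0265],.2,.9,views=('side',))
"
```

```text
top 0.0443 0.5359252648849262 [0.4319 0.2432 0.1065]
bot 0.0452 0.5482158574605296 [0.4338 0.2365 0.0265]
board 0.072 0.5670595439814203 [0.4218 0.2565 0.012 ]
side square 0.56 [5.25012e+02 0.00000e+00 2.00000e-03] half-peak band [0.32 0.7 ]
both 0.56
```

drive_tool(
  plan=[
    [[255, 0, 0, -5, 0], [255, 0, 0, -9, 0], [255, 0, 0, -11, 0], [255, 0, 0, -12.5, 0], [255, 0, 0, -13, 0]],
  ],
)

```text
time: 24.3
tool_pos: [0.4431, 0.221, 0.1303]
eef_rot: [2.793, -1.437, -0.0]
contact_force: [-1.7, -0.2, -0.0]
opening: 0.0294
grasp_force: 30.0
```

drive_tool(
  plan=[
    [[255, 0, 0, -0.5, 0], [255, 0, 0, -1, 0], [255, 0, 0, -1.5, 0], [255, 0, 0, -1.5, 0]],
  ],
)

```text
time: 24.7
tool_pos: [0.4432, 0.2212, 0.1303]
eef_rot: [-2.793, 1.437, -0.001]
contact_force: [-4.5, -0.9, 7.3]
opening: 0.0295
grasp_force: 30.0
```

drive_tool(
  plan=[
    [[255, 0, 0, 1, 0], [0, 0, 0, 1, 0], [0, 0, 0, 1, 0], [0, 0, 0, 1, 0], [0, 0, 0, 1, 0]],
  ],
)

```text
time: 25.2
tool_pos: [0.4434, 0.2212, 0.1297]
eef_rot: [-2.793, 1.438, -0.0]
contact_force: [0.5, 0.1, -0.0]
opening: 0.0536
grasp_force: 0.0
```

drive_tool(
  plan=[
    [[0, 0, 0, 0, 0], [0, 0, 0, 20, 0], [0, 0, 0, 60, 0], [0, 0, 0, 100, 0], [0, 0, 0, 112, 0]],
  ],
)

```text
time: 25.7
tool_pos: [0.445, 0.2224, 0.2464]
eef_rot: [-2.787, 1.433, -0.007]
contact_force: [-0.1, 0.1, -0.2]
opening: 0.0856
grasp_force: 0.0
```

drive_tool(
  plan=[
    [[0, 10, -40, 0, 0], [0, 20, -85, 0, 0], [0, 30, -130, 0, 0], [0, 30, -170, 0, 0], [0, 30, -170, 0, 0]],
  ],
)

```text
time: 26.2
tool_pos: [0.4723, 0.0475, 0.2412]
eef_rot: [2.788, -1.445, -0.002]
contact_force: [-0.6, -0.0, 0.2]
opening: 0.0872
grasp_force: 0.0
```

```bash
python3 -c "
from chk import *
check('square',[.443,.221,.012,.54],'sq3')
T=vision.camera('top')
f=cv2.resize(T['image'][85:145,190:250],(396,396),interpolation=cv2.INTER_CUBIC)
s=cv2.imread('pics/sq3.png'); cv2.imwrite('pics/sq4.png',np.hstack([cv2.resize(s,(528,264)),cv2.resize(f,(264,264))]))
"
```

```text
top square [0.4441 0.2129 0.012  0.8177] 0.662
side square [0.4443 0.2198 0.012  0.4921] 0.935
```

View pics/sq4.png

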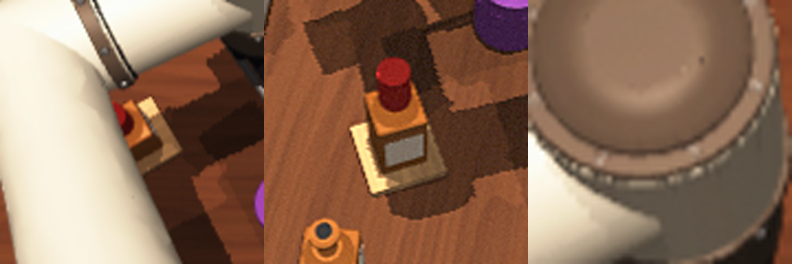

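The side view shows the square bottle upright on its board, parallel to the edges (about 400,130). The arm covers the top view, so I'll check that again later. Now the flask.

drive_tool(
  plan=[
    [[0, 40, 10, 0, 0], [0, 80, 20, 0, 0], [0, 120, 30, 0, 0], [0, 150, 37, 0, 0], [0, 163.8, 40.3, 0, 0]],
  ],
)

```text
time: 26.95
tool_pos: [0.6391, 0.0936, 0.2402]
eef_rot: [2.794, -1.435, -0.001]
contact_force: [-0.3, -0.2, -0.4]
opening: 0.0869
grasp_force: 0.0
```

drive_tool(
  plan=[
    [[0, 0, 0, 0, 0], [0, 0, 0, 0, 0]],
  ],
)

```text
time: 27.15
tool_pos: [0.6365, 0.0925, 0.241]
eef_rot: [2.793, -1.435, -0.002]
contact_force: [-0.7, -0.5, 0.7]
opening: 0.0872
grasp_force: 0.0
```

drive_tool(
  plan=[
    [[0, 0, -0.5, -40, 0], [0, 0, -0.5, -80, 0], [0, 0, -0.5, -110, 0], [0, 0, -0.5, -122.5, 0], [0, 0, -0.5, -122.5, 0]],
  ],
)

```text
time: 27.65
tool_pos: [0.6355, 0.0908, 0.118]
eef_rot: [2.791, -1.436, -0.004]
contact_force: [-0.0, -0.2, 0.5]
opening: 0.087
grasp_force: 0.0
```

drive_tool(
  plan=[
    [[255, 0, 0, 0, 0], [255, 0, 0, 0, 0], [255, 0, 0, 0, 0], [255, 0, 0, 0, 0], [255, 0, 0, 0, 0]],
  ],
)

```text
time: 28.15
tool_pos: [0.6371, 0.091, 0.1199]
eef_rot: [-2.793, 1.438, -0.001]
contact_force: [-0.3, 0.6, -0.3]
opening: 0.0551
grasp_force: 0.0
```

drive_tool(
  plan=[
    [[255, 0, 0, 0, 0], [255, 0, 0, 0, 0], [255, 0, 0, 0, 0], [255, 0, 0, 0, 0]],
  ],
)

```text
time: 28.55
tool_pos: [0.6369, 0.0909, 0.1192]
eef_rot: [2.793, -1.438, -0.0]
contact_force: [-0.9, -0.1, -0.2]
opening: 0.0296
grasp_force: 30.0
```

drive_tool(
  plan=[
    [[255, 0, 0, 15, 0], [255, 0, 0, 35, 0], [255, 0, 0, 55, 0], [255, 0, 0, 70, 0], [255, 0, 0, 75, 0]],
  ],
)

```text
time: 29.05
tool_pos: [0.6371, 0.091, 0.195]
eef_rot: [-2.792, 1.438, -0.001]
contact_force: [0.2, -0.5, -3.4]
opening: 0.0291
grasp_force: 30.0
```

drive_tool(
  plan=[
    [[255, -1, -18, 0, -0.05], [255, -2, -48, 0, -0.12], [255, -3.5, -84, 0, -0.2], [255, -5, -120, 0, -0.25], [255, -6.5, -150, 0, -0.278]],
  ],
)

```text
time: 29.55
tool_pos: [0.6288, -0.0615, 0.1922]
eef_rot: [2.562, -1.815, -0.005]
contact_force: [0.5, -0.5, -4.2]
opening: 0.0296
grasp_force: 30.0
```

drive_tool(
  plan=[
    [[255, -1, -20, 0, 0], [255, -1.3, -31.8, 0, 0], [255, -1.3, -31.8, -15, 0], [255, -1.3, -31.8, -35, 0], [255, -1.3, -31.8, -45, 0]],
  ],
)

```text
time: 30.05
tool_pos: [0.6273, -0.0909, 0.1463]
eef_rot: [2.564, -1.811, -0.007]
contact_force: [-1.1, 0.2, -4.0]
opening: 0.0289
grasp_force: 30.0
```

drive_tool(
  plan=[
    [[255, 0, 0, 0, 0], [255, 0, 0, 0, 0]],
  ],
)

```text
time: 30.25
tool_pos: [0.6294, -0.0908, 0.1493]
eef_rot: [2.567, -1.81, 0.0]
contact_force: [-0.0, 0.9, -3.6]
opening: 0.0292
grasp_force: 30.0
```

```bash
python3 -c "
from chk import *
check('square',[.443,.221,.012,.54])
d=vision.camera('side'); c=proj(d,np.array([[.629,-.091,.06]]))[0].astype(int); print(c); b=d['image'][c[1]-35:c[1]+35,c[0]-35:c[0]+35]
t=vision.camera('top'); c=proj(t,np.array([[.629,-.091,.06]]))[0].astype(int); print(c); a=t['image'][c[1]-35:c[1]+35,c[0]-35:c[0]+35]
cv2.imwrite('pics/fl.png',np.hstack([cv2.resize(i,(396,396),interpolation=cv2.INTER_CUBIC) for i in(a,b)]))"
```

```text
top square [0.4434 0.2218 0.012  0.656 ] 0.911
[199 140]
[291 116]
```

View pics/fl.png

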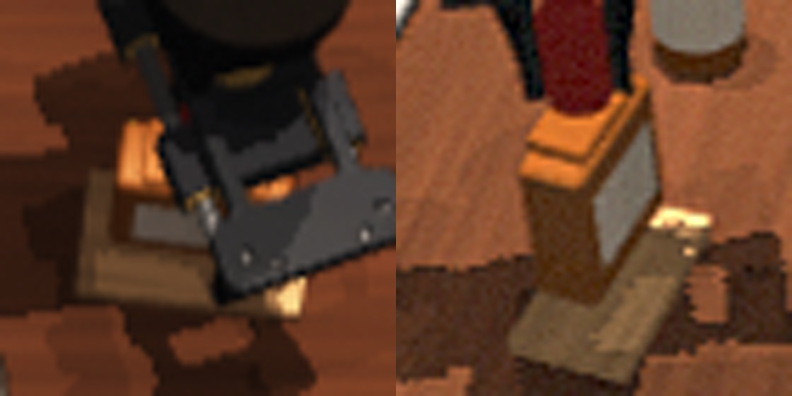

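The crops show the flask over the oblong board, nearly parallel. Side edges: top short (522,175)→(590,188), top long (590,188)→(650,80), bottom short (540,292)→(602,302), bottom long (602,302)→(660,195), board long (628,380)→(710,215), board short (510,345)→(628,380).

```bash
python3 -c "
from fit import *
d=vision.camera('side')
for n,a,b,z in(('topS',(522,175),(590,188),.11),('topL',(590,188),(650,80),.11),('botS',(540,292),(602,302),.03),('botL',(602,302),(660,195),.03),('bdL',(628,380),(710,215),.0),('bdS',(510,345),(628,380),.0)):
    A,B=[unproj(d,((p[0]-396)/5.657+164,p[1]/5.657+105),z) for p in(a,b)]
    e=B-A; print(n,np.linalg.norm(e).round(4),((np.arctan2(e[1],e[0])+np.pi/4)%(np.pi/2)-np.pi/4).round(3),((A+B)/2).round(4))
d=vision.camera('top')
for n,a,b,z in(('topL',(120,187),(200,197),.11),('label',(132,240),(210,247),.05),('bd',(80,290),(300,317),.0)):
    A,B=[unproj(d,(p[0]/5.657+256,p[1]/5.657+81),z) for p in(a,b)]
    e=B-A; print(n,np.linalg.norm(e).round(4),((np.arctan2(e[1],e[0])+np.pi/4)%(np.pi/2)-np.pi/4).round(3))
"
```

```text
topS 0.0314 -0.056 [ 0.6299 -0.0511  0.11  ]
topL 0.073 -0.08 [ 0.6113 -0.0866  0.11  ]
botS 0.0301 -0.008 [ 0.6351 -0.0576  0.03  ]
botL 0.074 -0.09 [ 0.6168 -0.0943  0.03  ]
bdL 0.1139 -0.077 [ 0.6008 -0.0954 -0.    ]
bdS 0.0617 -0.159 [ 0.6356 -0.0436  0.    ]
topL 0.0346 -0.141
label 0.0354 -0.104
bd 0.104 -0.137
```

drive_tool(
  plan=[
    [[255, 0, 0, -5, 0], [255, 0, 0, -10, 0], [255, 0, 0, -14, 0], [255, 0, 0, -15.5, 0], [255, 0, 0, -16, 0]],
  ],
)

```text
time: 31.15
tool_pos: [0.6289, -0.0909, 0.1327]
eef_rot: [2.567, -1.811, -0.001]
contact_force: [0.8, 0.6, -4.3]
opening: 0.0292
grasp_force: 30.0
```

drive_tool(
  plan=[
    [[255, 0, 0, -0.5, 0], [255, 0, 0, -1, 0], [255, 0, 0, -1.5, 0], [255, 0, 0, -1.5, 0]],
  ],
)

```text
time: 31.55
tool_pos: [0.6291, -0.0909, 0.1318]
eef_rot: [-2.567, 1.811, -0.0]
contact_force: [0.5, 0.3, -3.4]
opening: 0.0297
grasp_force: 30.0
```

drive_tool(
  plan=[
    [[255, 0, 0, -0.5, 0], [255, 0, 0, -0.8, 0], [255, 0, 0, -0.8, 0]],
  ],
)

```text
time: 31.85
tool_pos: [0.6292, -0.0909, 0.1312]
eef_rot: [-2.567, 1.811, -0.001]
contact_force: [0.3, -0.8, -2.5]
opening: 0.0292
grasp_force: 30.0
```

drive_tool(
  plan=[
    [[255, 0, 0, -0.5, 0], [255, 0, 0, -0.5, 0], [255, 0, 0, -0.5, 0]],
  ],
)

```text
time: 32.15
tool_pos: [0.6293, -0.091, 0.1312]
eef_rot: [-2.567, 1.811, -0.001]
contact_force: [-1.6, -0.2, 1.5]
opening: 0.0295
grasp_force: 30.0
```

Contact. I'll release, rise and move clear, to the left rear.

drive_tool(
  plan=[
    [[0, 0, 0, 0, 0], [0, 0, 0, 0, 0], [0, 0, 0, 0, 0], [0, 0, 0, 0, 0], [0, 0, 0, 0, 0]],
  ],
)

```text
time: 32.65
tool_pos: [0.6292, -0.0909, 0.1304]
eef_rot: [-2.567, 1.811, -0.0]
contact_force: [-0.0, 0.1, -0.5]
opening: 0.0615
grasp_force: 0.0
```

drive_tool(
  plan=[
    [[0, 0, 0, 0, 0], [0, 0, 0, 20, 0], [0, 0, 0, 60, 0], [0, 0, 0, 100, 0], [0, 0, 0, 140, 0]],
  ],
)

```text
time: 33.15
tool_pos: [0.6289, -0.091, 0.2719]
eef_rot: [2.567, -1.811, -0.0]
contact_force: [1.4, -0.6, -0.2]
opening: 0.0864
grasp_force: 0.0
```

drive_tool(
  plan=[
    [[0, -40, 20, 0, 0], [0, -80, 40, 0, 0], [0, -120, 60, 0, 0], [0, -160, 80, 0, 0], [0, -200, 90, 0, 0]],
  ],
)

```text
time: 33.65
tool_pos: [0.4275, -0.0002, 0.2704]
eef_rot: [-2.567, 1.81, -0.0]
contact_force: [-0.8, 1.0, 1.2]
opening: 0.087
grasp_force: 0.0
```

```bash
python3 -c "
from chk import *
for k,p in dict(slim=[.6386,.2826,.012,0],wide=[.4531,-.2043,.012,0],square=[.443,.2218,.012,.54],flat=[.6291,-.0907,.012,-.118]).items(): check(k,p)
a=vision.camera('top')['image'][80:230,80:440];b=vision.camera('side')['image'][40:360,90:400]
cv2.imwrite('pics/end.png',np.hstack([cv2.resize(a,(480,200),interpolation=cv2.INTER_CUBIC).repeat(1,0) if 0 else cv2.copyMakeBorder(cv2.resize(a,(480,200),interpolation=cv2.INTER_CUBIC),0,130,0,0,0),cv2.resize(b,(320,330),interpolation=cv2.INTER_CUBIC)]))"
```

```text
top slim [ 0.6384  0.282   0.012  -0.0153] 0.934
side slim [0.64   0.2819 0.012  0.3299] 0.949
top wide [ 0.4517 -0.2041  0.012   0.0816] 0.96
side wide [ 0.4543 -0.2066  0.012   0.0618] 0.938
side square [0.4443 0.2214 0.012  0.4816] 0.942
top flat [ 0.6294 -0.0903  0.012  -0.1213] 0.597
side flat [ 0.6303 -0.0913  0.012  -0.0904] 0.933
```

View pics/end.png

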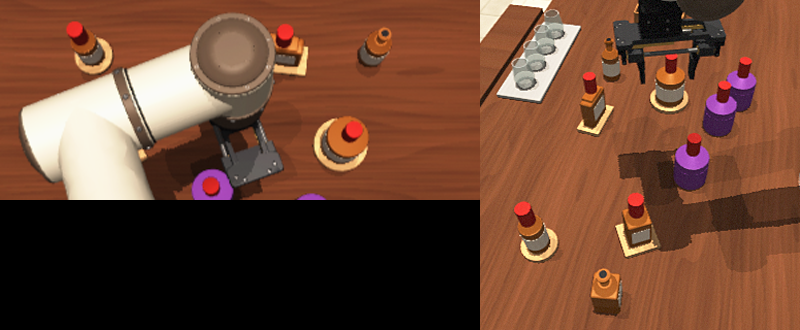

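All four stand on their boards. One more check of the square bottle's yaw with the arm out of the way.

drive_tool(
  plan=[
    [[0, 20, -40, 0, 0], [0, 40, -80, 0, 0], [0, 60, -120, 0, 0], [0, 80, -150, 0, 0], [0, 100, -190, 0, 0]],
  ],
)

```text
time: 35.05
tool_pos: [0.5299, -0.1921, 0.2705]
eef_rot: [-2.567, 1.81, -0.0]
contact_force: [0.3, -0.0, 0.6]
opening: 0.0871
grasp_force: 0.0
```

```bash
python3 -c "
from chk import *
for y in (.3,.6): check('square',[.443,.2218,.012,y])
check('flat',[.6291,-.0907,.012,-.118])
a=vision.camera('top')['image'][160:220,138:198];b=vision.camera('side')['image'][215:295,200:280]
cv2.imwrite('pics/sq5.png',np.hstack([cv2.resize(i,(396,396),interpolation=cv2.INTER_CUBIC) for i in(a,b)]))"
```

```text
top square [0.4429 0.2214 0.012  0.4925] 0.938
side square [0.4444 0.2208 0.012  0.4728] 0.944
top square [0.4427 0.2216 0.012  0.5424] 0.931
side square [0.4436 0.2211 0.012  0.5366] 0.959
side flat [ 0.6315 -0.0928  0.012  -0.0674] 0.936
```

View pics/sq5.png

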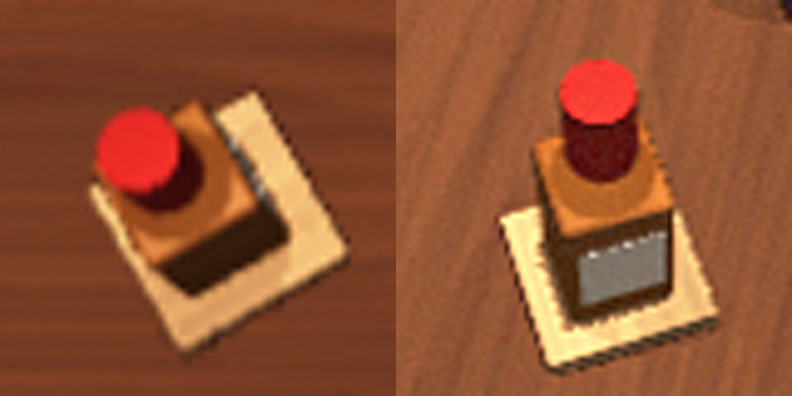

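The crops show the square bottle upright and centred. Its edges run within about 2° of the board edges (top: bottle base (193,295)→(290,240), board (185,350)→(348,250)). The gripper is clear, so I'm handing in.

```bash
python3 -c "
from rig import workorder
print(workorder.finish_job())"
```

```text
the job is handed in; nothing more can be done
None
```

All four sealed bottles stand upright and centred on their matching boards. By my last fits the square bottle and flask are parallel to their board edges to within about 3°. The open bottles were left untouched, and the job was handed in at about 35 s of robot time.

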